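# Demould potted sensor modules and set the tray on the preheater

### The job

Take the ejector rod from its holder and with it push every potted sensor module down out of the mould block into the tray underneath, then put the rod back in its holder. Next slide the spatula under the tray, lift it out from under the mould with all the modules in it and set it squarely in the middle of the preheater's top plate; draw the spatula out and lay it flat on the bench. Last, press the preheater's start button fully down. The modules and the tray must not be touched with the gripper, the modules must not be pushed with the spatula, and the white bottle, the solder spool and the jar stay where they are.

Things in the scene. Friction and masses are not known exactly. Their poses are not given: they have to be found in the camera images.
- mould: fixed aluminium mould block on four posts, place and yaw vary. Origin on the bench under its centre, z up. Block 160 (x) by 110 (y) by 60 mm, top 155 mm, underside 95 mm above the bench. Four vertical through bores, 42 mm diameter, centred at x = +-26, y = +-26 mm. Posts 14 mm square, centred at x = +-73, y = +-48 mm
- mould_bores (a point): centre of the block's top, between the bores. In each bore, 9 mm above the block's underside, a brass spring plunger holds the module by friction (5 to 15 N to push it down). The module drops free once its top has passed the plunger, 50 to 55 mm down. An empty bore is open: the tray shows through it
- mould_exit (a point): point on the bench 55 mm from the mould's origin along its -y, the end that faces the middle of the bench: the tray is drawn out here. The space under the block is open at both y ends, 132 mm wide between the posts
- module1: potted sensor module: plain black cylinder, 40 mm diameter, 60 mm long, 45 g, a small grey dot on top. Origin: centre of its underside, z along its axis. Starts seated in one of the mould's four bores, its top flush with the block's. May be absent. Not to be touched with the gripper
- module2: potted sensor module: plain black cylinder, 40 mm diameter, 60 mm long, 45 g, a small grey dot on top. Origin: centre of its underside, z along its axis. Starts seated in one of the mould's four bores, its top flush with the block's. May be absent. Not to be touched with the gripper
- module3: potted sensor module: plain black cylinder, 40 mm diameter, 60 mm long, 45 g, a small grey dot on top. Origin: centre of its underside, z along its axis. Starts seated in one of the mould's four bores, its top flush with the block's. May be absent. Not to be touched with the gripper
- module4: potted sensor module: plain black cylinder, 40 mm diameter, 60 mm long, 45 g, a small grey dot on top. Origin: centre of its underside, z along its axis. Starts seated in one of the mould's four bores, its top flush with the block's. May be absent. Not to be touched with the gripper
- tray: loose steel tray, 116 (x) by 120 (y) mm, 110 g, starting on the bench under the mould, its y along the mould's y. Origin under its centre, at the foot of its runners. Two runners along y, 8 mm wide, 10 mm high, centred at x = +-50 mm, leave a gap 92 mm wide and 10 mm high under the floor, open at both y ends. Not to be touched with the gripper
- tray_floor (a point): centre of the tray's inner floor, 14 mm above its origin. Floor and walls 4 mm thick, rim 34 mm above the origin. With modules standing in it the tray can rise 15 mm under the mould before they touch the block
- rod: loose ejector rod, 200 g, standing upright in its holder. Origin at the underside of its steel collar (48 mm diameter, 7 mm thick), z up along the rod. Below the collar a steel shaft, 20 mm diameter, 72 mm long; above it a round wooden handle, 30 mm diameter, from 7 to 72 mm
- rod_tip (a point): middle of the lower end of the rod's shaft, 72 mm below the rod's origin
- rod_grip (a point): point to grip on the rod's handle, 48 mm above the rod's origin
- holder: fixed holder of the rod: upright grey block, 56 by 56 mm, 80 mm high, with a vertical hole of 30 mm diameter right through; the rod's collar rests on its top, so that the rod's origin is 80 mm above the bench. Origin on the bench under the hole's axis
- spatula: loose steel spatula, 360 g, lying flat. Origin at the blade's underside right below the handle, x along the blade to its tip, z up. Blade 60 mm wide, 3 mm thick, to x = 175 mm; heavy heel 56 mm wide, 16 mm high, behind the handle to x = -55 mm; upright web, 12 (x) by 30 (y) mm, and on it a handle block, 24 (x) by 44 (y) mm, 70 to 140 mm above the origin
- spatula_grip (a point): point to grip on the spatula's handle, 115 mm above its origin. Gripped across its x (fingers before and behind the handle) it does not swing under load. With the tray's centre 140 mm ahead of the handle the handle clears the mould and the tray balances on the blade
- preheater: fixed grey board preheater with a flat steel top plate, body 170 (x) by 160 (y) mm, plate 160 (x) by 150 (y) mm, top 50 mm above the bench. Origin on the bench under its centre; the tray goes with its y along the preheater's y
- preheater_top (a point): centre of the preheater's top plate, 50 mm above the bench
- start (a joint): the preheater's start button: 0 up, 0.006 m when fully pressed down; springs back up, 5 N to press fully
- start_top (a point): centre of the top of the start button: white round cap of 40 mm diameter on a low black housing of its own, fixed to the bench to the right of the preheater; pressed straight down
- flux: bystander: white bottle, 38 mm diameter, 100 mm high
- spool: bystander: metal solder spool, 60 mm diameter, 54 mm high
- jar: bystander: jar, 66 mm diameter, 75 mm high
There are look-alikes about, which are no part of the job. What is shaped like the spatula but blue or purple is not meant.

How it is judged:
On the way, in this order (a step that is already met when the one before it is completed fails the run):
1. every module has been driven out of the mould and lies or stands in the tray, which still is under the mould (x of module1 in the frame of tray between -0.056 and 0.056 m and y of module1 in the frame of tray between -0.058 and 0.058 m and z of module1 in the frame of tray between 0 and 0.05 m and x of module2 in the frame of tray between -0.056 and 0.056 m and y of module2 in the frame of tray between -0.058 and 0.058 m and z of module2 in the frame of tray between 0 and 0.05 m and x of module3 in the frame of tray between -0.056 and 0.056 m and y of module3 in the frame of tray between -0.058 and 0.058 m and z of module3 in the frame of tray between 0 and 0.05 m and x of module4 in the frame of tray between -0.056 and 0.056 m and y of module4 in the frame of tray between -0.058 and 0.058 m and z of module4 in the frame of tray between 0 and 0.05 m and horizontal distance between tray and mould below 0.04 m and height (world z) of tray below 0.006 m), for 0.2 s.
2. the tray, with every module in it, is carried on the spatula, clear of the bench and out from under the mould (x of module1 in the frame of tray between -0.056 and 0.056 m and y of module1 in the frame of tray between -0.058 and 0.058 m and z of module1 in the frame of tray between 0 and 0.05 m and x of module2 in the frame of tray between -0.056 and 0.056 m and y of module2 in the frame of tray between -0.058 and 0.058 m and z of module2 in the frame of tray between 0 and 0.05 m and x of module3 in the frame of tray between -0.056 and 0.056 m and y of module3 in the frame of tray between -0.058 and 0.058 m and z of module3 in the frame of tray between 0 and 0.05 m and x of module4 in the frame of tray between -0.056 and 0.056 m and y of module4 in the frame of tray between -0.058 and 0.058 m and z of module4 in the frame of tray between 0 and 0.05 m and height (world z) of tray above 0.02 m and horizontal distance between tray and mould above 0.1 m and contact force between spatula and tray above 0.5 N), for 0.2 s.
3. the tray stands on the preheater with every module in it (x of module1 in the frame of tray between -0.056 and 0.056 m and y of module1 in the frame of tray between -0.058 and 0.058 m and z of module1 in the frame of tray between 0 and 0.05 m and x of module2 in the frame of tray between -0.056 and 0.056 m and y of module2 in the frame of tray between -0.058 and 0.058 m and z of module2 in the frame of tray between 0 and 0.05 m and x of module3 in the frame of tray between -0.056 and 0.056 m and y of module3 in the frame of tray between -0.058 and 0.058 m and z of module3 in the frame of tray between 0 and 0.05 m and x of module4 in the frame of tray between -0.056 and 0.056 m and y of module4 in the frame of tray between -0.058 and 0.058 m and z of module4 in the frame of tray between 0 and 0.05 m and x of tray in the frame of preheater_top between -0.025 and 0.025 m and y of tray in the frame of preheater_top between -0.025 and 0.025 m and z of tray in the frame of preheater_top between -0.004 and 0.004 m and angle between tray's own z axis and vertical below 0.05 rad and angle between the y axis of tray and the y axis of preheater, either way round below 0.3 rad), for 0.2 s.
4. the start button is pressed down, with the tray on the preheater (all of step 3 and value of joint start above 0.004 m), for 0.05 s.
At the end, for the whole second after the job is handed in: Tray level on the preheater, centre within 25 mm of the plate's along each preheater axis, y axes within 0.3 rad, every module in it; rod upright, collar down on its holder (6 mm in height, 9 mm sideways); spatula flat on the bench, clear of the tray; all at rest (all of step 3 and horizontal distance between rod and holder below 0.009 m and height (world z) of rod between 0.074 and 0.086 m and angle between rod's own z axis and vertical below 0.1 rad and height (world z) of spatula below 0.006 m and angle between spatula's own z axis and vertical below 0.06 rad and contact force between spatula and tray below 0.05 N and linear speed of each of tray, rod, spatula, module1, module2, module3, module4 below 0.02 m/s); the robot touches nothing.
It fails at once if a module is touched with the gripper (contact force between the fingers and module1 above 2 N or contact force between the fingers and module2 above 2 N or contact force between the fingers and module3 above 2 N or contact force between the fingers and module4 above 2 N).
It fails at once if the tray is touched with the gripper (contact force between the fingers and tray above 2 N).
It fails at once if a module is pushed with the spatula (contact force between spatula and module1 above 2 N or contact force between spatula and module2 above 2 N or contact force between spatula and module3 above 2 N or contact force between spatula and module4 above 2 N).
It fails at once if the bottle, the spool or the jar is shifted by more than 30 mm (distance of any of flux, spool, jar from where it was at the start of the episode above 0.03 m).
Of module1, module2, module3, module4 only 2 to 4 are there at a start; the rules pass over those that are not, and their reading is None.
At some moment in a run one of spatula may be knocked a few centimetres aside while the robot is not near it.
It also fails if it takes over 192 s, if anything falls off the work surface, if the arm or the gripper's body presses on something with over 40 N, if the wrist force passes 120 N, or if a joint passes its speed limit or range.

### The arm

A 6-joint arm with a two-finger parallel gripper is mounted at the origin on the work surface. World frame = base frame: x ahead of the robot, y to its left, z up, the work surface at z = 0. Lengths are in m, angles in rad, forces in N, time in s.
With the tool pointing down it reaches from about 0.275 to 0.75 m from the base axis. Payload 10.2 kg.
Tool frame: the origin (TCP) lies at the very end of the fingers, on their centre line; the grasp point (between the pads) lies 19 mm behind it; y points along the fingers, x is the direction in which the jaws open and shut, and the axes are right-handed (so a half turn about y gives the same grasp; the last joint's range is limited). The gripper opens to 88 mm and grips with 3 to 60 N. Pads are 18 mm wide; open, the fingers measure 123 mm over their backs; the gripper's body (75 mm by 187 mm) begins 45 mm behind the grasp point.
Start: joints at [0.953, 0.313, 1.498, -0, 1.331, -0.223], TCP at [0.202, 0.485, 0.239] pointing down, gripper open.
Joint ranges: [-2.94, 2.94], [-0.97, 2.17], [0.19, 2.56], [-1.23, 4.37], [0.02, 3.11], [-2.88, 2.88]. Speed limits (rad/s): [2.39, 2.39, 3.01, 3.14, 3.14, 3.14].

### API

Orientations are given as a rotation vector (axis times angle).
In Python, from bench import manip gives the robot as it stands.
- The arm moves only by the tool jog_arm, never from a script. Its argument "series" is a list of rows, each a list of 3 entries, a list of its own where there are three numbers: the shift along the tool's x, y, z in m, then the turn, a rotation vector about the tool's x, y, z in degrees, then the opening, from -1 (shut) to 1 (fully open), so that 0 is half open. A call has 1 to 12 rows; each row is the pose to reach, as a shift and turn from the pose commanded when the call began, along the tool's axes at that moment; what a row does not reach only later rows make up. A row lasts 1/8 s, in which the tool goes at most 62.5 mm and 10.7 degrees, less where a joint would pass 70% of its speed; a pose out of reach is approached as far as the arm can. A call with a gripper value outside its range is refused whole. The fingers move at their own pace and stop on an object; "squeeze" is the grip in N (left out, the last holds). Time passes only in rows, so rows that repeat a pose let the fingers close. It gives the time, the measured TCP pose, the force and the opening at its end, in the units of the state.
- manip.observe(): the state, without advancing time (a new reading comes with each control period).
- manip.read_camera(name): name is "scene" or "side" or "wrist"; returns the picture (384x512x3 uint8, red, green, blue); there is no depth.
- manip.calibration(name): a dict with "mtx" (3x3 intrinsics, pixels), "extrinsics" (4x4, takes a point from camera to world coordinates); the wrist camera has in their place "hand_eye" (4x4, takes a point from camera to tool coordinates, whose origin is the TCP and whose axes are the tool frame's). Camera axes: x right, y up, looking along -z (the intrinsics and any distortion apply to the point x, -y, -z); pixel columns grow to the right and rows downward; lengths in m; the calibration is good to about 2 mm. A picture is of the moment at which its call begins: read the wrist's pose just before it. calibration takes no time and is no camera call.
- manip.hand_in(): hands the job in, once; it reports no verdict.
The state is a dict: "clock": time; "joint_positions": joint angles; "joint_velocities": joint speeds; "tau": joint torques, N m; "ee_pos": TCP position; "tool_rot": TCP orientation; "wrist_force": force on the tool from outside, world axes, zero at the start; "moment": the same for the moment, N m; "opening": opening from 0.0 (shut) to 1.0 (fully open).
Only numpy, scipy, OpenCV 4.12 (cv2) and the standard library are available. Lean on these libraries where they do the work, as an engineer would, in place of code of your own. Each camera call takes 0.05 s, during which the arm holds its last target. There are 200 camera calls.

## Working session

There is one attempt and no reset: what is moved stays moved. The work goes in short steps, Python scripts to look and compute and a tool call to move; the robot and the scene stay as the last step left them, time stands still between calls to the robot, and variables do not carry over. Pictures are saved under pics/ and viewed, about 12 in all and at most 16, crops included, and the job is handed in when it is done.

Besides the shell and the picture viewer there is one more tool, called after "Emit:" as name(argument=value, ...) on one line, values as JSON. jog_arm: Moves the arm, as the interface text tells. Its arguments: {"type":"object","properties":{"series":{"type":"array"},"squeeze":{"type":"number"}},"required":["series"]}

```bash
mkdir -p pics; cat > h.py <<'E'
import numpy as np, cv2
from scipy.spatial.transform import Rotation as R
from bench import manip
def snap(name,f):
    s=manip.observe(); im=manip.read_camera(name); cv2.imwrite('pics/'+f+'.png',im[:,:,::-1]); 
    return s,im
def T(s):
    M=np.eye(4); M[:3,:3]=R.from_rotvec(s['tool_rot']).as_matrix(); M[:3,3]=s['ee_pos']; return M
def ext(name,s=None):
    c=manip.calibration(name)
    E=np.array(c['extrinsics']) if 'extrinsics' in c else T(s)@np.array(c['hand_eye'])
    return c,E
def px2w(name,uv,z,s=None):
    c,E=ext(name,s); K=np.array(c['mtx']); d=np.array(c.get('dist',c.get('distortion',np.zeros(5))),float)
    p=cv2.undistortPoints(np.array([[uv]],float),K,d)[0,0]
    v=E[:3,:3]@np.array([p[0],-p[1],-1]); o=E[:3,3]
    return o+v*(z-o[2])/v[2]
def w2px(name,P,s=None):
    c,E=ext(name,s); K=np.array(c['mtx']); d=np.array(c.get('dist',c.get('distortion',np.zeros(5))),float)
    q=(np.c_[np.atleast_2d(P),np.ones(len(np.atleast_2d(P)))]@np.linalg.inv(E).T)[:,:3]*[1,-1,-1]
    return cv2.projectPoints(q,np.zeros(3),np.zeros(3),K,d)[0][:,0]
E
python3 - <<'E'
from h import *
a=snap('scene','s0')[1]; b=snap('side','d0')[1]; s,w=snap('wrist','w0')
cv2.imwrite('pics/s0b.png',cv2.resize(a[:,:,::-1],(800,600),interpolation=cv2.INTER_CUBIC))
cv2.imwrite('pics/d0b.png',cv2.resize(b[:,:,::-1],(800,600),interpolation=cv2.INTER_CUBIC))
for n in ('scene','side','wrist'): print(n,manip.calibration(n))
print(s)
E
```

```text
scene {'mtx': array([[356.3588913 ,   0.        , 265.75256566],
       [  0.        , 356.3588913 , 194.83601737],
       [  0.        ,   0.        ,   1.        ]]), 'extrinsics': array([[ 0.05439328, -0.77015832,  0.63552934,  1.02143836],
       [ 0.99845923,  0.04894922, -0.02613699,  0.00787356],
       [-0.01097905,  0.63597181,  0.77163419,  0.85833138],
       [ 0.        ,  0.        ,  0.        ,  1.        ]])}
side {'mtx': array([[382.17536198,   0.        , 255.27502138],
       [  0.        , 382.17536198, 188.8804259 ],
       [  0.        ,   0.        ,   1.        ]]), 'extrinsics': array([[-0.99885475,  0.03046243, -0.0368949 ,  0.35372289],
       [-0.04765714, -0.70181077,  0.7107675 ,  0.89662304],
       [-0.00424153,  0.7117118 ,  0.70245877,  0.96471722],
       [ 0.        ,  0.        ,  0.        ,  1.        ]])}
wrist {'mtx': array([[291.28947345,   0.        , 257.65650897],
       [  0.        , 291.28947345, 190.08541755],
       [  0.        ,   0.        ,   1.        ]]), 'hand_eye': array([[ 9.99999654e-01, -5.18645043e-05, -8.30183377e-04,
   
[... 237 characters left out ...]
.00000000e+00,
         1.00000000e+00]])}
{'clock': 0.1, 'joint_positions': array([ 9.52609793e-01,  3.13383995e-01,  1.49832219e+00,  2.36003515e-05,
        1.33099617e+00, -2.23398430e-01]), 'joint_velocities': array([ 0.00056932,  0.00023692, -0.0021245 ,  0.00100177, -0.00162756,
       -0.00018602]), 'tau': array([ 4.21452831e-03, -4.02812505e+01, -2.52644080e+01,  6.96572405e-02,
        3.42364598e-02, -3.69542204e-05]), 'ee_pos': array([0.20180478, 0.48444243, 0.23823809]), 'tool_rot': array([-1.37087739, -0.91284956,  0.91457079]), 'wrist_force': array([-0.05869505,  1.26115766,  0.30501245]), 'moment': array([ 0.02113978, -0.05908747, -0.00996584]), 'opening': 1.0012320622440705}
```

View pics/s0b.png

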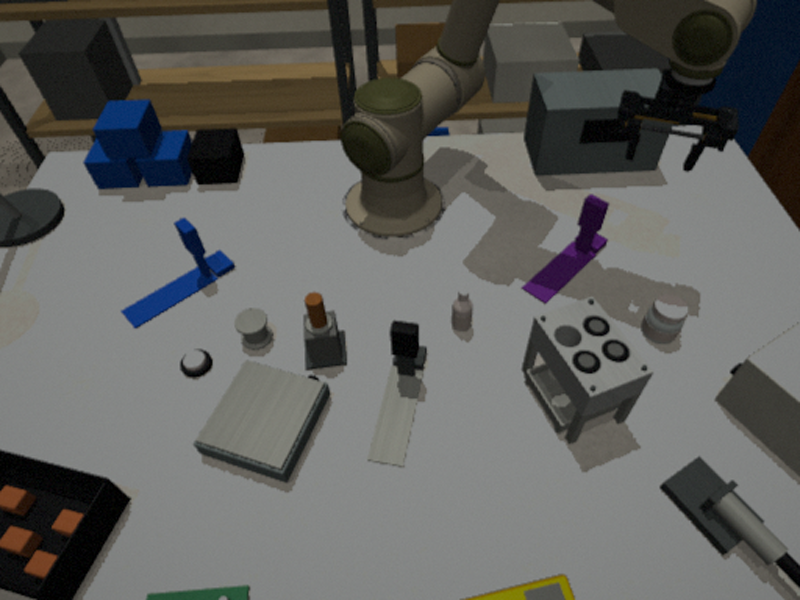

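View pics/d0b.png

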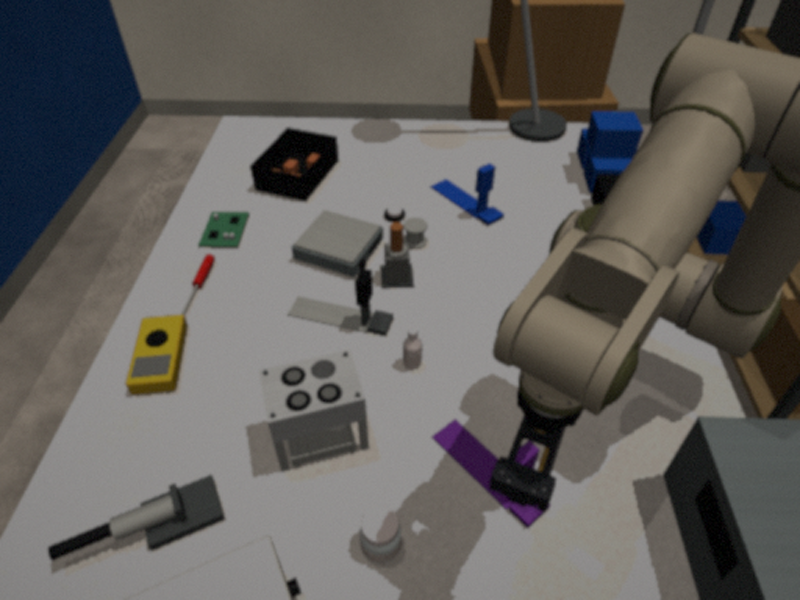

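The scene picture (800x600) shows:
- The rod in its holder is at (316,310).
- The steel spatula with the black handle is at (405,340). The blue (185,250) and purple (590,220) ones are look-alikes.
- The mould is at (590,350), with three modules and one empty bore at (568,336).
- The preheater is at (265,415) and the start button at (197,362).
- The bystanders are the bottle (462,312), the spool (254,328) and the jar (665,318).

I'll enlarge these next.

```bash
python3 - <<'E'
from h import *
a=cv2.imread('pics/s0.png'); b=cv2.imread('pics/d0.png')
def crop(im,x,y,w,h): return cv2.resize(im[y:y+h,x:x+w],(400,300),interpolation=cv2.INTER_CUBIC)
# scale: 4x (100x75)
m=np.vstack([np.hstack([crop(a,325,188,100,75),crop(b,160,220,100,75)]),np.hstack([crop(a,110,180,120,90),crop(a,210,200,120,90)])])
cv2.imwrite('pics/m1.png',m)
E
```

```text
(no output)
```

View pics/m1.png

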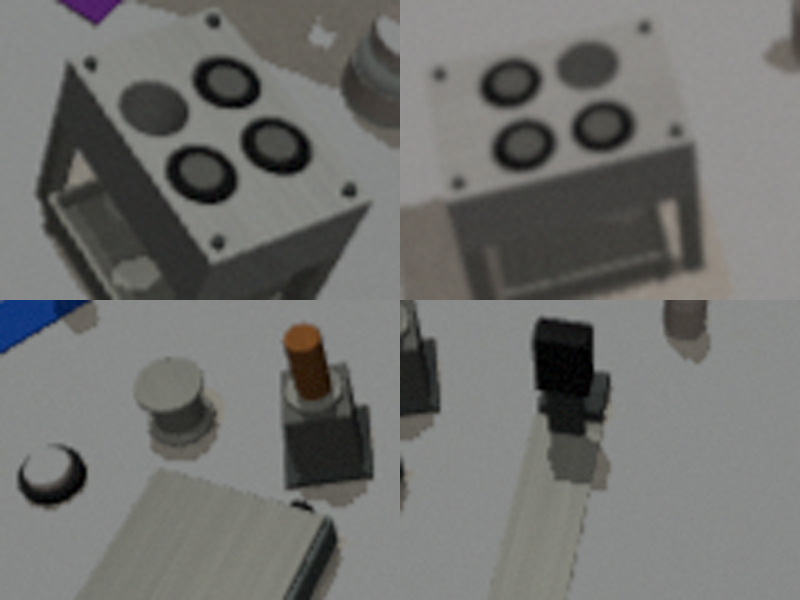

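```bash
python3 - <<'E'
from h import *
np.set_printoptions(precision=4,suppress=True)
f=lambda n,uv,z: px2w(n,uv,z)
print('bores scene'); 
S=[(153,108),(227,82),(202,173),(277,145)]; D=[(188,65),(112,82),(203,126),(123,145)]
for u,v in S: print(f('scene',(325+u/4,188+v/4),.155)[:2])
print('side')
for u,v in D: print(f('side',(160+u/4,220+v/4),.155)[:2])
print('pre scene')
for u,v in [(248,362),(329,381),(287,473),(198,446)]: print(f('scene',(u/1.5625,v/1.5625),.05)[:2])
print('pre side')
for u,v in [(331,212),(382,236),(355,270),(293,250)]: print(f('side',(u/1.5625,v/1.5625),.05)[:2])
print('rod top', f('scene',(110+303/3.333,180+33/3.333),.152)[:2], f('side',(396/1.5625,224/1.5625),.152)[:2])
print('button', f('scene',(110+50/3.333,180+167/3.333),.02)[:2], f('side',(394/1.5625,213/1.5625),.02)[:2])
print('spat handle top', f('scene',(210+164/3.333,200+27/3.333),.14)[:2],f('side',(364/1.5625,262/1.5625),.14)[:2])
print('spat tip', [f('scene',(u/1.5625,v/1.5625),.003)[:2] for u,v in [(369,461),(405,464)]],[f('side',(u/1.5625,v/1.5625),.003)[:2] for u,v in [(289,315),(297,298)]])
print('bottle',f('scene',(462/1.5625,326/1.5625),0)[:2],'spool',f('scene',(254/1.5625,345/1.5625),0)[:2],'jar',f('scene',(662/1.5625,335/1.5625),0)[:2])
print(R.from_rotvec(manip.observe()['tool_rot']).as_matrix())
E
```

```text
bores scene
[0.5207 0.2652]
[0.504  0.3151]
[0.5692 0.283 ]
[0.5523 0.3324]
side
[0.517  0.2636]
[0.5654 0.28  ]
[0.5004 0.3128]
[0.5497 0.3299]
pre scene
[ 0.4669 -0.2623]
[ 0.5142 -0.1196]
[ 0.6727 -0.1759]
[ 0.6204 -0.3191]
pre side
[ 0.5884 -0.3217]
[ 0.4523 -0.231 ]
[ 0.5055 -0.106 ]
[ 0.6591 -0.1698]
rod top [ 0.4123 -0.1359] [ 0.4134 -0.1483]
button [ 0.435  -0.3688] [ 0.4306 -0.3643]
spat handle top [0.4723 0.0133] [ 0.4743 -0.0329]
spat tip [array([ 0.64  , -0.0557]), array([0.6485, 0.0023])] [array([ 0.645 , -0.0031]), array([ 0.6362, -0.057 ])]
bottle [0.3742 0.1243] spool [ 0.3945 -0.2729] jar [0.4194 0.5008]
[[ 0.3846 -0.0005 -0.9231]
 [ 0.9231 -0.0007  0.3846]
 [-0.0009 -1.      0.0002]]
```

```bash
cat >> h.py <<'E'
def go(p,psi,prn=True):
    s=manip.observe(); M=T(s); c,sn=np.cos(np.radians(psi)),np.sin(np.radians(psi))
    Rt=np.array([[c,0,-sn],[sn,0,c],[0,-1,0]])
    sh=M[:3,:3].T@(np.array(p)-M[:3,3]); rv=np.degrees(R.from_matrix(M[:3,:3].T@Rt).as_rotvec())
    print('shift',sh.round(4),'turn',rv.round(2),'| clk',round(s['clock'],2),'pos',s['ee_pos'].round(4),'F',s['wrist_force'].round(1),'op',round(s['opening'],3))
E
python3 - <<'E'
from h import *
go((.413,-.137,.24),0)
E
```

```text
shift [-0.4925 -0.0013 -0.4339] turn [ 2.000e-02  6.738e+01 -5.000e-02] | clk 0.15 pos [0.2018 0.4845 0.2383] F [-0.1  0.7  1. ] op 0.998
```

Emit:
jog_arm(series=[[[-0.4925,-0.001,-0.434],[0,67.4,0],1],[[-0.4925,-0.001,-0.434],[0,67.4,0],1],[[-0.4925,-0.001,-0.434],[0,67.4,0],1],[[-0.4925,-0.001,-0.434],[0,67.4,0],1],[[-0.4925,-0.001,-0.434],[0,67.4,0],1],[[-0.4925,-0.001,-0.434],[0,67.4,0],1],[[-0.4925,-0.001,-0.434],[0,67.4,0],1],[[-0.4925,-0.001,-0.434],[0,67.4,0],1],[[-0.4925,-0.001,-0.434],[0,67.4,0],1],[[-0.4925,-0.001,-0.434],[0,67.4,0],1],[[-0.4925,-0.001,-0.434],[0,67.4,0],1],[[-0.4925,-0.001,-0.434],[0,67.4,0],1]])

```text
clock: 1.65
ee_pos: [0.4132, -0.1384, 0.2392]
tool_rot: [-1.57, 0.003, -0.002]
wrist_force: [0.4, 0.3, -0.1]
opening: 1.003
```

```bash
python3 - <<'E'
from h import *
go((.413,-.137,.24),0)
a=snap('scene','s1')[1];b=snap('side','d1')[1]; s,w=snap('wrist','w1')
c=lambda im,x,y,ww,hh: cv2.resize(im[y:y+hh,x:x+ww],(400,300),interpolation=cv2.INTER_CUBIC)
m=np.vstack([np.hstack([c(w,0,0,512,384),c(w,160,100,200,150)]),np.hstack([c(a,210,200,100,75),c(b,180,155,100,75)])])
cv2.imwrite('pics/m2.png',m[:,:,::-1])
print(w2px('wrist',[[.413,-.137,.152]],s),s['joint_positions'])
E
```

```text
shift [-0.0002 -0.0008  0.0014] turn [-0.03 -0.17 -0.06] | clk 1.65 pos [ 0.4132 -0.1384  0.2392] F [ 0.4  0.3 -0.1] op 1.003
[[257.51156786 196.98700764]] [-5.89981260e-01  1.11885729e-01  1.74634258e+00  1.53583501e-04
  1.28419851e+00 -5.89570036e-01]
```

View pics/m2.png

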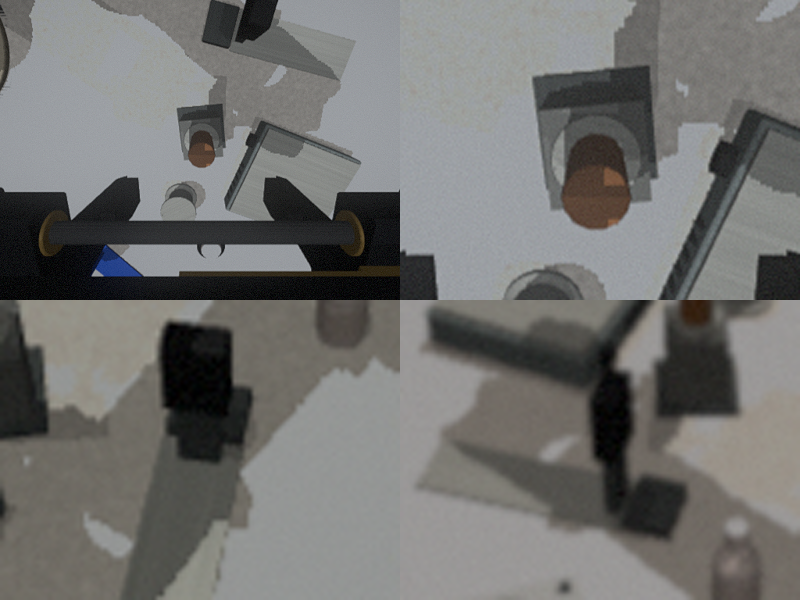

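```bash
python3 - <<'E'
from h import *
s=manip.observe()
p=px2w('wrist',(259,200),.152,s); print('rod',p)
print('handle', px2w('side',(180+215/4,155+77/4),.14)[:2], px2w('scene',(210+198/4,200+30/4),.14)[:2])
go((p[0],p[1],.109),0)
E
```

```text
rod [ 0.4143119  -0.13940276  0.152     ]
handle [ 0.46896648 -0.00137573] [0.4704021  0.01409648]
shift [ 0.0015  0.1307 -0.0034] turn [-0.02  0.02 -0.01] | clk 1.8 pos [ 0.4129 -0.1361  0.2397] F [ 0.4 -0.3 -0.1] op 0.999
```

Emit:
jog_arm(series=[[[0.001,0.04,-0.004],[0,0,0],1],[[0.001,0.09,-0.004],[0,0,0],1],[[0.001,0.131,-0.004],[0,0,0],1],[[0.001,0.131,-0.004],[0,0,0],1],[[0.001,0.131,-0.004],[0,0,0],-1],[[0.001,0.131,-0.004],[0,0,0],-1],[[0.001,0.131,-0.004],[0,0,0],-1],[[0.001,0.131,-0.004],[0,0,0],-1],[[0.001,0.131,-0.004],[0,0,0],-1],[[0.001,0.131,-0.004],[0,0,0],-1]], squeeze=50)

```text
clock: 3.05
ee_pos: [0.414, -0.1409, 0.1087]
tool_rot: [-1.571, 0.0, -0.0]
wrist_force: [0.7, 0.8, 0.4]
opening: 0.343
```

```bash
python3 - <<'E'
from h import *
go((.5,.3,.109),0); 
E
```

```text
shift [ 8.58e-02 -3.00e-04  4.41e-01] turn [-0.   -0.02 -0.01] | clk 3.05 pos [ 0.414  -0.1409  0.1087] F [0.7 0.8 0.4] op 0.343
```

Emit:
jog_arm(series=[[[0,-0.06,0],[0,0,0],-1],[[0,-0.12,0],[0,0,0],-1],[[0,-0.172,0],[0,0,0],-1],[[0,-0.172,0],[0,0,0],-1],[[0.154,-0.172,0.423],[0,0,0],-1],[[0.154,-0.172,0.423],[0,0,0],-1],[[0.154,-0.172,0.423],[0,0,0],-1],[[0.154,-0.172,0.423],[0,0,0],-1],[[0.154,-0.172,0.423],[0,0,0],-1],[[0.154,-0.172,0.423],[0,0,0],-1],[[0.154,-0.172,0.423],[0,0,0],-1],[[0.154,-0.172,0.423],[0,0,0],-1]])

```text
clock: 4.55
ee_pos: [0.5679, 0.2849, 0.2772]
tool_rot: [-1.572, 0.001, 0.006]
wrist_force: [0.5, -1.1, -2.5]
opening: 0.327
```

Emit:
jog_arm(series=[[[0,0,0],[0,0,0],-1],[[0,0,0],[0,0,0],-1]])

```text
clock: 4.8
ee_pos: [0.5682, 0.2806, 0.2804]
tool_rot: [-1.571, 0.002, -0.001]
wrist_force: [0.6, 0.6, -1.4]
opening: 0.332
```

```bash
python3 - <<'E'
from h import *
go((.5681,.2819,.281),0); s,w=snap('wrist','w2')
a=snap('scene','s2')[1]
c=lambda im,x,y,ww,hh: cv2.resize(im[y:y+hh,x:x+ww],(400,300),interpolation=cv2.INTER_CUBIC)
cv2.imwrite('pics/m3.png',np.hstack([c(w,0,0,512,384),c(a,310,150,120,90)])[:,:,::-1])
E
```

```text
shift [-0.0001 -0.0006  0.0013] turn [ 0.03 -0.1  -0.04] | clk 4.8 pos [0.5682 0.2806 0.2804] F [ 0.6  0.6 -1.4] op 0.332
```

View pics/m3.png

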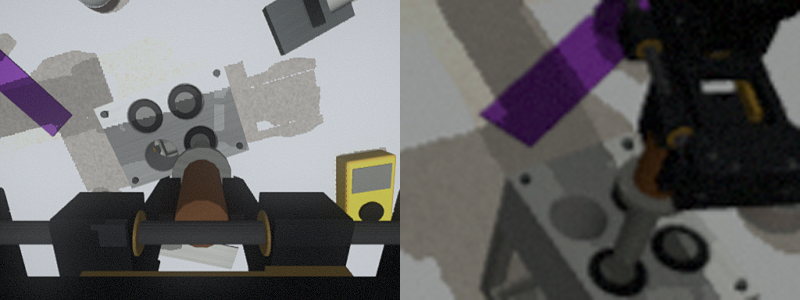

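```bash
python3 - <<'E'
from h import *
s=manip.observe()
P=[px2w('wrist',(u*1.28,v*1.28),.155,s)[:2].round(4) for u,v in [(145,115),(186,101),(104,114),(217,72),(239,146),(136,183)]]
print(*P,np.mean(P[2:],0)); 
E
```

```text
[0.5015 0.3165] [0.5507 0.3328] [0.4527 0.3177] [0.5865 0.365 ] [0.6153 0.2779] [0.4834 0.2279] [0.534475 0.297125]
```

Emit:
jog_arm(series=[[[0,0.02,0.001],[0,0,0],-1],[[0,0.033,0.001],[0,0,0],-1],[[0,0.046,0.001],[0,0,0],-1],[[0,0.059,0.001],[0,0,0],-1],[[0,0.072,0.001],[0,0,0],-1],[[0,0.082,0.001],[0,0,0],-1],[[0,0.088,0.001],[0,0,0],-1],[[0,0.088,0.001],[0,0,0],-1]])

```text
clock: 5.9
ee_pos: [0.5681, 0.283, 0.1921]
tool_rot: [-1.571, 0.001, 0.001]
wrist_force: [-0.1, -0.2, -2.4]
opening: 0.326
```

Emit:
jog_arm(series=[[[0,-0.04,0],[0,0,0],-1],[[0,-0.09,0],[0,0,0],-1],[[0,-0.09,0],[0,0,0],-1],[[-0.017,-0.09,0.049],[0,0,0],-1],[[-0.017,-0.09,0.049],[0,0,0],-1],[[-0.017,-0.09,0.049],[0,0,0],-1]])

```text
clock: 6.65
ee_pos: [0.5513, 0.3317, 0.2818]
tool_rot: [-1.572, 0.001, 0.001]
wrist_force: [-0.1, -0.1, -2.4]
opening: 0.33
```

```bash
python3 - <<'E'
from h import *
go((.5511,.3311,.281),0); s,w=snap('wrist','w3')
cv2.imwrite('pics/m4.png',w[60:260,100:380,::-1].repeat(2,0).repeat(2,1))
E
```

```text
shift [-0.0002  0.0008 -0.0006] turn [ 0.05 -0.01 -0.07] | clk 6.65 pos [0.5513 0.3317 0.2818] F [-0.1 -0.1 -2.4] op 0.33
```

View pics/m4.png

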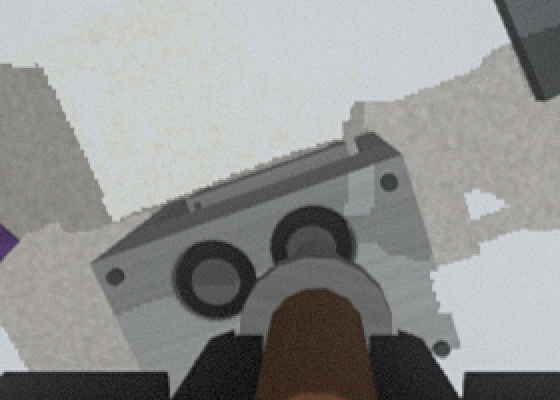

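Emit:
jog_arm(series=[[[0,0.02,0],[0,0,0],-1],[[0,0.033,0],[0,0,0],-1],[[0,0.046,0],[0,0,0],-1],[[0,0.059,0],[0,0,0],-1],[[0,0.072,0],[0,0,0],-1],[[0,0.082,0],[0,0,0],-1],[[0,0.089,0],[0,0,0],-1],[[0,0.089,0],[0,0,0],-1]])

```text
clock: 7.7
ee_pos: [0.551, 0.3321, 0.1929]
tool_rot: [-1.571, 0.001, 0.001]
wrist_force: [-0.3, -0.7, -2.3]
opening: 0.331
```

Emit:
jog_arm(series=[[[0,-0.04,0],[0,0,0],-1],[[0,-0.09,0],[0,0,0],-1],[[0,-0.09,0],[0,0,0],-1],[[-0.049,-0.09,-0.017],[0,0,0],-1],[[-0.049,-0.09,-0.017],[0,0,0],-1],[[-0.049,-0.09,-0.017],[0,0,0],-1]])

```text
clock: 8.45
ee_pos: [0.5026, 0.3151, 0.2836]
tool_rot: [-1.571, 0.0, -0.001]
wrist_force: [-0.3, -0.4, -0.8]
opening: 0.328
```

Emit:
jog_arm(series=[[[0,0.02,0],[0,0,0],-1],[[0,0.033,0],[0,0,0],-1],[[0,0.046,0],[0,0,0],-1],[[0,0.059,0],[0,0,0],-1],[[0,0.072,0],[0,0,0],-1],[[0,0.082,0],[0,0,0],-1],[[0,0.089,0],[0,0,0],-1],[[0,0.089,0],[0,0,0],-1]])

```text
clock: 9.45
ee_pos: [0.5019, 0.3149, 0.1939]
tool_rot: [-1.571, 0.002, 0.001]
wrist_force: [-0.3, 0.2, -1.5]
opening: 0.329
```

Emit:
jog_arm(series=[[[0,-0.04,0],[0,0,0],-1],[[0,-0.09,0],[0,0,0],-1],[[0,-0.09,0],[0,0,0],-1],[[0,-0.09,-0.13],[0,0,0],-1],[[0,-0.09,-0.13],[0,0,0],-1],[[0,-0.09,-0.13],[0,0,0],-1]])

```text
clock: 10.2
ee_pos: [0.502, 0.182, 0.2838]
tool_rot: [-1.572, 0.005, -0.002]
wrist_force: [0.7, 1.2, -1.3]
opening: 0.327
```

```bash
python3 - <<'E'
from h import *
go((.414,-.1409,.281),0); b=snap('side','d4')[1]; a=snap('scene','s4')[1]; s,w=snap('wrist','w4')
c=lambda im,x,y,ww,hh: cv2.resize(im[y:y+hh,x:x+ww],(400,300),interpolation=cv2.INTER_CUBIC)
cv2.imwrite('pics/m5.png',np.vstack([np.hstack([c(b,160,220,100,75),c(a,325,188,112,84)]),np.hstack([c(w,0,0,512,384),c(a,210,190,120,90)])])[:,:,::-1])
E
```

```text
shift [-0.0866  0.0032 -0.3233] turn [ 0.04 -0.26 -0.1 ] | clk 10.2 pos [0.502  0.182  0.2838] F [ 0.7  1.2 -1.3] op 0.327
```

View pics/m5.png

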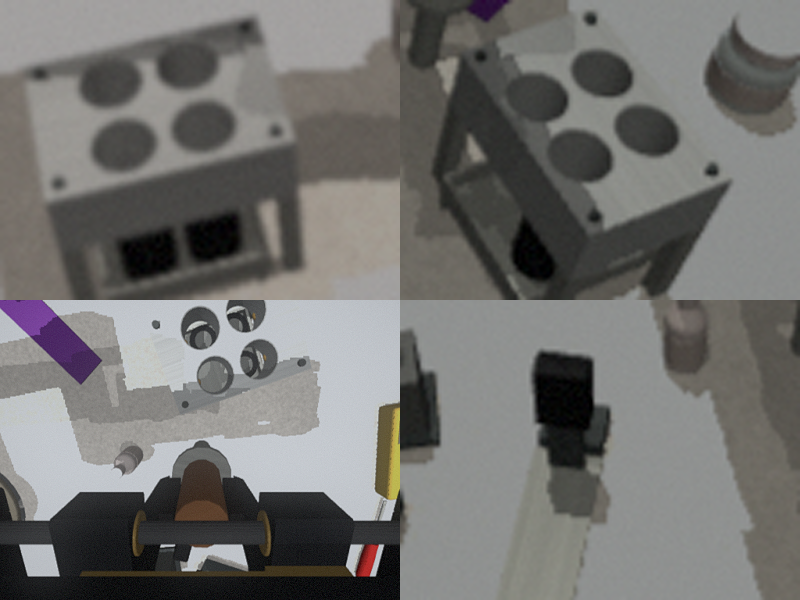

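All four bores are empty and the modules stand in the tray. Next I put the rod back.

Emit:
jog_arm(series=[[[-0.0875,0,-0.323],[0,0,0],-1],[[-0.0875,0,-0.323],[0,0,0],-1],[[-0.0875,0,-0.323],[0,0,0],-1],[[-0.0875,0,-0.323],[0,0,0],-1],[[-0.0875,0,-0.323],[0,0,0],-1],[[-0.0875,0,-0.323],[0,0,0],-1],[[-0.0875,0,-0.323],[0,0,0],-1],[[-0.0875,0,-0.323],[0,0,0],-1],[[-0.0875,0,-0.323],[0,0,0],-1]])

```text
clock: 11.48
ee_pos: [0.4151, -0.1368, 0.2847]
tool_rot: [-1.571, -0.001, 0.001]
wrist_force: [1.0, -0.6, -3.3]
opening: 0.329
```

```bash
python3 - <<'E'
from h import *
go((.414,-.1409,.1105),0)
E
```

```text
shift [-0.0011  0.1742 -0.0042] turn [-0.01  0.1   0.  ] | clk 11.47 pos [ 0.4151 -0.1368  0.2847] F [ 1.  -0.6 -3.3] op 0.329
```

Emit:
jog_arm(series=[[[0,0.06,0],[0,0,0],-1],[[0,0.06,0],[0,0,0],-1],[[0,0.06,0],[0,0,0],-1]])

```text
clock: 11.85
ee_pos: [0.4155, -0.138, 0.2266]
tool_rot: [-1.572, -0.002, -0.001]
wrist_force: [0.7, 0.2, -2.1]
opening: 0.33
```

```bash
python3 - <<'E'
from h import *
go((.414,-.1409,.1105),0)
E
```

```text
shift [-0.0017  0.1161 -0.0027] turn [0.07 0.02 0.11] | clk 11.85 pos [ 0.4155 -0.138   0.2266] F [ 0.7  0.2 -2.1] op 0.33
```

Emit:
jog_arm(series=[[[-0.0015,0.03,-0.003],[0,0,0],-1],[[-0.0015,0.06,-0.003],[0,0,0],-1],[[-0.0015,0.09,-0.003],[0,0,0],-1],[[-0.0015,0.107,-0.003],[0,0,0],-1],[[-0.0015,0.115,-0.003],[0,0,0],-1],[[-0.0015,0.115,-0.003],[0,0,0],-1],[[-0.0015,0.115,-0.003],[0,0,0],-1]])

```text
clock: 12.72
ee_pos: [0.4137, -0.1413, 0.1108]
tool_rot: [-1.572, -0.001, -0.001]
wrist_force: [-0.3, -0.8, -2.2]
opening: 0.327
```

Emit:
jog_arm(series=[[[0,0.002,0],[0,0,0],-1],[[0,0.002,0],[0,0,0],-1],[[0,0.002,0],[0,0,0],0.3],[[0,0.002,0],[0,0,0],1],[[0,0.002,0],[0,0,0],1],[[0,0.002,0],[0,0,0],1],[[0,-0.06,0],[0,0,0],1],[[0,-0.12,0],[0,0,0],1],[[0,-0.14,0],[0,0,0],1],[[0,-0.14,0],[0,0,0],1]])

```text
clock: 13.98
ee_pos: [0.4135, -0.1411, 0.2506]
tool_rot: [-1.572, -0.002, -0.002]
wrist_force: [-0.1, 0.4, -0.8]
opening: 0.995
```

```bash
python3 - <<'E'
from h import *
b=snap('side','d5')[1]; a=snap('scene','s5')[1]; s,w=snap('wrist','w5')
c=lambda im,x,y,ww,hh: cv2.resize(im[y:y+hh,x:x+ww],(400,300),interpolation=cv2.INTER_CUBIC)
cv2.imwrite('pics/m6.png',np.vstack([np.hstack([c(b,170,140,120,90),c(a,210,200,120,90)]),np.hstack([c(w,0,0,512,384),c(w,160,60,200,150)])])[:,:,::-1])
go((.414,-.1409,.1105),0)
print(w2px('wrist',[[.414,-.1409,.152]],s))
E
```

```text
shift [ 0.0016  0.1378 -0.0004] turn [-0.08 -0.02 -0.12] | clk 14.12 pos [ 0.4127 -0.1407  0.2483] F [-0.4 -0.   0.1] op 0.997
[[258.86028358 193.42355804]]
```

View pics/m6.png

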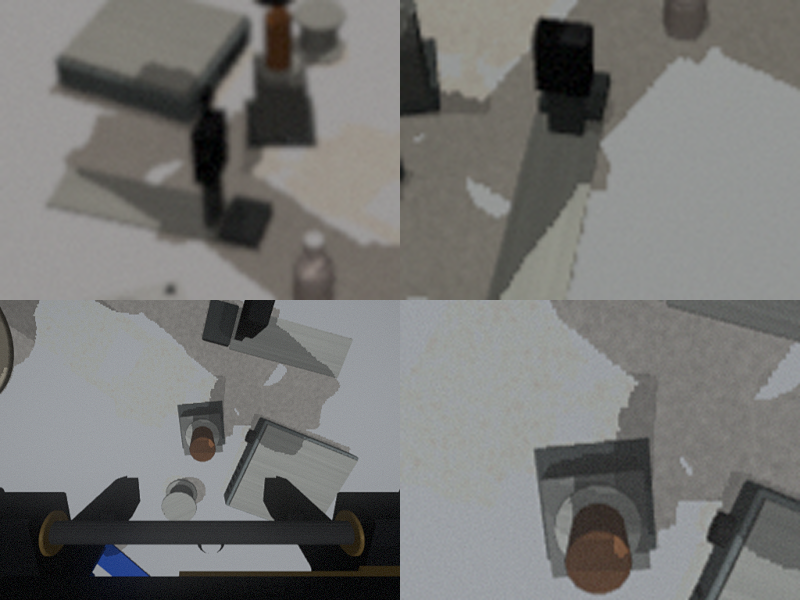

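```bash
python3 - <<'E'
from h import *
s=manip.observe()
q=lambda u,v,z:px2w('wrist',(u*1.28,v*1.28),z,s)[:2].round(4)
print('tip corners',q(353,38,.003),q(336,77,.003),'heel',q(203,43,.016))
c=lambda u,v,z:px2w('side',(170+u*.3,140+v*.3),z)[:2].round(4)
print('handle',c(210,112,.14),px2w('scene',(210+162*.3,200+27*.3),.14)[:2], 'heel c', c(247,220,.016))
for n,u,v,z in [('blue tip',135,320,0),('blue heel',222,262,0),('bin corner',130,495,.05),('bin far',0,455,.05)]: print(n,px2w('scene',(u/1.5625,v/1.5625),z)[:2].round(3))
go((.470,.008,.25),-12)
E
```

```text
tip corners [ 0.6496 -0.0011] [ 0.6327 -0.0593] heel [ 0.415  -0.0101]
handle [ 0.4716 -0.0043] [0.47217242 0.01173564] heel c [0.4374 0.0206]
blue tip [ 0.319 -0.515]
blue heel [ 0.171 -0.37 ]
bin corner [ 0.693 -0.405]
bin far [ 0.617 -0.624]
shift [ 0.0572 -0.0016  0.1487] turn [-0.07 11.98 -0.13] | clk 14.12 pos [ 0.4127 -0.1407  0.2483] F [-0.4 -0.   0.1] op 0.997
```

Emit:
jog_arm(series=[[[0.058,0,0.151],[0,14,0],1],[[0.058,0,0.151],[0,14,0],1],[[0.058,0,0.151],[0,14,0],1],[[0.058,0,0.151],[0,14,0],1],[[0.058,0,0.151],[0,14,0],1]])

```text
clock: 14.75
ee_pos: [0.4708, 0.0096, 0.2488]
tool_rot: [-1.562, 0.194, -0.191]
wrist_force: [-0.1, -0.2, -0.3]
opening: 1.002
```

```bash
python3 - <<'E'
from h import *
s,w=snap('wrist','w6')
cv2.imwrite('pics/m7.png',cv2.resize(w[:250,130:463],(799,600),interpolation=cv2.INTER_CUBIC)[:,:,::-1])
go((.471,.011,.102),-14)
# predicted pixel of handle top corners
h=np.radians(-14);ax=np.array([np.cos(h),np.sin(h),0]);ay=np.array([-ax[1],ax[0],0]);o=np.array([.471,.011,0])
P=[o+ax*a+ay*b+[0,0,z] for a,b,z in [(12,22,140),(12,-22,140),(-12,-22,140),(-12,22,140),(175,30,3),(175,-30,3)] for a,b,z in [(a/1e3,b/1e3,z/1e3)]]
print(((w2px('wrist',P,s)-[130,0])*2.4).round(0))
E
```

```text
shift [-1.000e-04  1.471e-01  1.800e-03] turn [ 0.02 -0.08 -0.08] | clk 14.8 pos [0.4708 0.0092 0.2491] F [ 0.6 -0.1 -0.8] op 0.999
[[339. 393.]
 [337. 505.]
 [276. 505.]
 [274. 393.]
 [624. 330.]
 [610. 435.]]
```

View pics/m7.png

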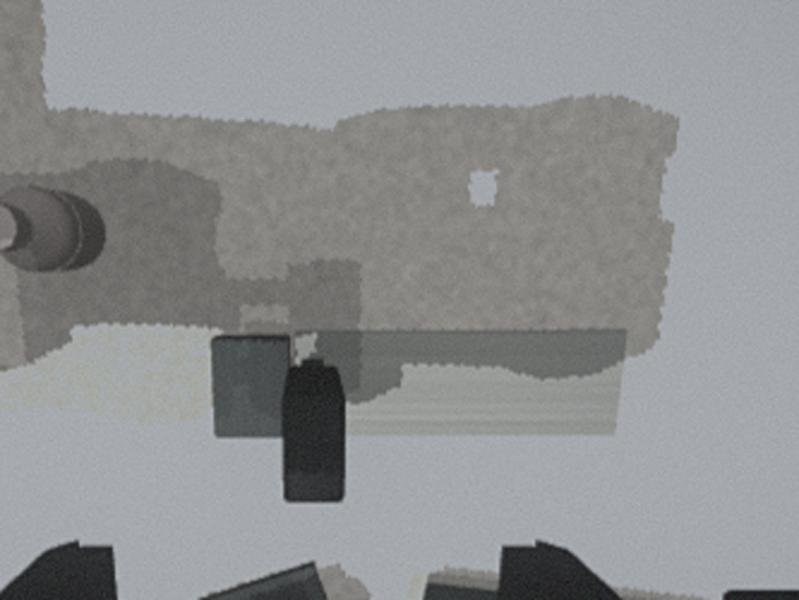

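Emit:
jog_arm(series=[[[0.0027,0.03,0.004],[0,0,0],1],[[0.0027,0.08,0.004],[0,0,0],1],[[0.0027,0.13,0.004],[0,0,0],1],[[0.0027,0.147,0.004],[0,0,0],1],[[0.0027,0.147,0.004],[0,0,0],1],[[0.0027,0.147,0.004],[0,0,0],-1],[[0.0027,0.147,0.004],[0,0,0],-1],[[0.0027,0.147,0.004],[0,0,0],-1],[[0.0027,0.147,0.004],[0,0,0],-1],[[0.0027,0.147,0.004],[0,0,0],-1],[[0.0027,0.147,0.004],[0,0,0],-1],[[0.0027,0.147,0.004],[0,0,0],-1]], squeeze=60)

```text
clock: 16.3
ee_pos: [0.4747, 0.0133, 0.1027]
tool_rot: [-1.562, 0.192, -0.192]
wrist_force: [-0.3, 0.7, 0.8]
opening: 0.266
```

```bash
python3 - <<'E'
from h import *
u=np.array([-.3256,.9455]); c=np.array([.5347,.2975])
for d in (.35,.138): print(d,c-u*d)
p=c-u*.35
go((p[0],p[1],.145),109)
E
```

```text
0.35 [ 0.64866  -0.033425]
0.138 [0.5796328 0.167021 ]
shift [ 0.1801 -0.0423 -0.0032] turn [-1.0000e-02 -1.2302e+02 -1.0000e-02] | clk 16.3 pos [0.4747 0.0133 0.1027] F [-0.3  0.7  0.8] op 0.266
```

Emit:
jog_arm(series=[[[0,-0.03,0],[0,0,0],-1],[[0,-0.05,0],[0,0,0],-1],[[0.06,-0.05,-0.001],[0,0,0],-1],[[0.12,-0.05,-0.002],[0,0,0],-1],[[0.18,-0.05,-0.003],[0,0,0],-1],[[0.18,-0.05,-0.003],[0,0,0],-1]])

```text
clock: 17.05
ee_pos: [0.6507, -0.0344, 0.1498]
tool_rot: [-1.562, 0.194, -0.191]
wrist_force: [-1.0, 0.4, -3.9]
opening: 0.264
```

Emit:
jog_arm(series=[[[0,0,0],[0,-10,0],-1],[[0,0,0],[0,-20,0],-1],[[0,0,0],[0,-30,0],-1],[[0,0,0],[0,-40,0],-1],[[0,0,0],[0,-50,0],-1],[[0,0,0],[0,-60,0],-1],[[0,0,0],[0,-70,0],-1],[[0,0,0],[0,-80,0],-1],[[0,0,0],[0,-90,0],-1],[[0,0,0],[0,-100,0],-1],[[0,0,0],[0,-110,0],-1],[[0,0,0],[0,-117,0],-1]])

```text
clock: 18.55
ee_pos: [0.6476, -0.0328, 0.1522]
tool_rot: [-1.089, -1.377, 1.378]
wrist_force: [-0.2, -0.2, -4.0]
opening: 0.266
```

Emit:
jog_arm(series=[[[0,0,0],[0,-6,0],-1],[[0,0,0],[0,-6,0],-1],[[0,0,0],[0,-6,0],-1]])

```text
clock: 18.92
ee_pos: [0.6483, -0.0331, 0.1526]
tool_rot: [-1.034, -1.447, 1.448]
wrist_force: [0.4, -0.1, -2.9]
opening: 0.266
```

```bash
python3 - <<'E'
from h import *
go((.64866,-.0334,.105),109)
a=snap('scene','s7')[1]; s,w=snap('wrist','w7'); b=snap('side','d7')[1]
print(s['joint_positions'].round(2))
c=lambda im,x,y,ww,hh: cv2.resize(im[y:y+hh,x:x+ww],(400,300),interpolation=cv2.INTER_CUBIC)
cv2.imwrite('pics/m8.png',np.vstack([np.hstack([c(b,140,200,140,105),c(a,280,180,160,120)]),np.hstack([c(w,0,0,512,384),c(w,230,60,200,150)])])[:,:,::-1])
E
```

```text
shift [-0.0005  0.0476 -0.0003] turn [-0.03 -0.13  0.02] | clk 18.93 pos [ 0.6483 -0.0331  0.1526] F [ 0.4 -0.1 -2.9] op 0.266
[-0.23  0.66  1.2   0.    1.29 -2.13]
```

View pics/m8.png

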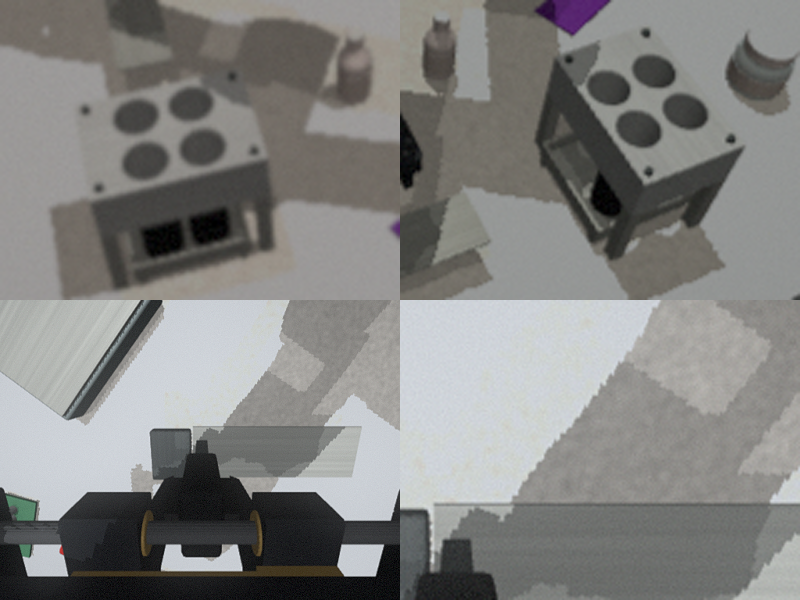

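```bash
python3 - <<'E'
from h import *
h=np.radians(19);ax=np.array([np.cos(h),np.sin(h),0]);ay=np.array([-ax[1],ax[0],0]);o=np.array([.5347,.2975,0])
def draw(n,f,x,y,k,w,hh):
    im=cv2.resize(cv2.imread('pics/%s.png'%f)[y:y+hh,x:x+w],None,fx=k,fy=k,interpolation=cv2.INTER_CUBIC)
    im=cv2.convertScaleAbs(im,alpha=1.8,beta=10)
    for z,col in ((.034,(0,0,255)),(.0,(0,255,0))):
        P=[o+ax*a+ay*b+[0,0,z] for a,b in [(-.058,-.06),(.058,-.06),(.058,.06),(-.058,.06)]]
        p=(w2px(n,P)-[x,y])*k; cv2.polylines(im,[p.astype(int).reshape(-1,1,2)],True,col,1)
    return im
m=np.hstack([draw('scene','s7',330,225,6,66,80),draw('side','d7',165,255,6,66,80)])
cv2.imwrite('pics/m9.png',m)
E
```

```text
(no output)
```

View pics/m9.png

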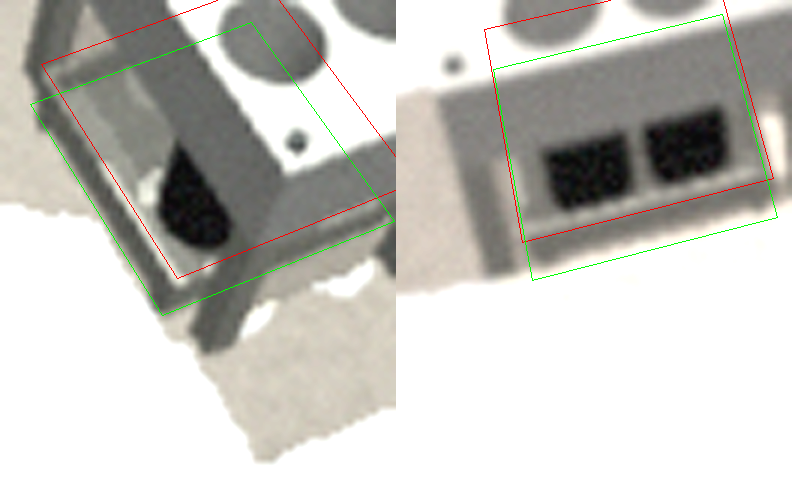

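Emit:
jog_arm(series=[[[0,0.025,0],[0,0,0],-1],[[0,0.047,0],[0,0,0],-1],[[0,0.047,0],[0,0,0],-1],[[0,0.047,0],[0,0,0],-1],[[0,0.047,0],[0,0,0],-1]])

```text
clock: 19.7
ee_pos: [0.649, -0.0334, 0.1066]
tool_rot: [-1.035, -1.449, 1.449]
wrist_force: [0.7, 0.0, -3.3]
opening: 0.263
```

```bash
python3 - <<'E'
from h import *
go((.5803,.1651,.1055),109)
E
```

```text
shift [0.21   0.0009 0.0004] turn [ 0.06 -0.03 -0.04] | clk 19.7 pos [ 0.649  -0.0334  0.1066] F [ 0.7  0.  -3.3] op 0.263
```

Emit:
jog_arm(series=[[[0.03,0.001,0],[0,0,0],-1],[[0.06,0.001,0],[0,0,0],-1],[[0.09,0.001,0],[0,0,0],-1],[[0.105,0.001,0],[0,0,0],-1],[[0.12,0.001,0],[0,0,0],-1],[[0.135,0.001,0],[0,0,0],-1],[[0.15,0.001,0],[0,0,0],-1],[[0.15,0.001,0],[0,0,0],-1]])

```text
clock: 20.7
ee_pos: [0.5996, 0.1095, 0.1047]
tool_rot: [-1.033, -1.45, 1.45]
wrist_force: [-0.1, -0.8, -3.4]
opening: 0.268
```

```bash
python3 - <<'E'
from h import *
go((.5803,.1651,.1055),109)
E
```

```text
shift [ 0.0589 -0.0008  0.0001] turn [-0.01  0.05  0.  ] | clk 20.7 pos [0.5996 0.1095 0.1047] F [-0.1 -0.8 -3.4] op 0.268
```

Emit:
jog_arm(series=[[[0.012,0,0],[0,0,0],-1],[[0.024,0,0],[0,0,0],-1],[[0.036,0,0],[0,0,0],-1],[[0.048,0,0],[0,0,0],-1],[[0.06,0,0],[0,0,0],-1],[[0.06,0,0],[0,0,0],-1]])

```text
clock: 21.45
ee_pos: [0.5801, 0.1662, 0.1047]
tool_rot: [-1.033, -1.45, 1.45]
wrist_force: [-0.0, -0.1, -3.9]
opening: 0.266
```

```bash
python3 - <<'E'
from h import *
go((.5803,.1651,.1055),109)
h=np.radians(19);ax=np.array([np.cos(h),np.sin(h),0]);ay=np.array([-ax[1],ax[0],0]);o=np.array([.5347,.2975,0])-.004*ay
b=snap('side','d8')[1]; a=snap('scene','s8')[1]
def draw(n,im,x,y,k,w,hh):
    im=cv2.resize(im[y:y+hh,x:x+w,::-1],None,fx=k,fy=k,interpolation=cv2.INTER_CUBIC)
    im=cv2.convertScaleAbs(im,alpha=1.8,beta=10)
    P=[o+ax*a+ay*b+[0,0,.034] for a,b in [(-.058,-.06),(.058,-.06),(.058,.06),(-.058,.06)]]
    p=(w2px(n,P)-[x,y])*k; cv2.polylines(im,[p.astype(int).reshape(-1,1,2)],True,(0,0,255),1)
    return im
cv2.imwrite('pics/m10.png',np.hstack([draw('scene',a,310,215,5,80,90),draw('side',b,165,245,5,80,90)]))
E
```

```text
shift [-0.0011 -0.0008  0.0001] turn [-0.    0.05  0.  ] | clk 21.45 pos [0.5801 0.1662 0.1047] F [-0.  -0.1 -3.9] op 0.266
```

View pics/m10.png

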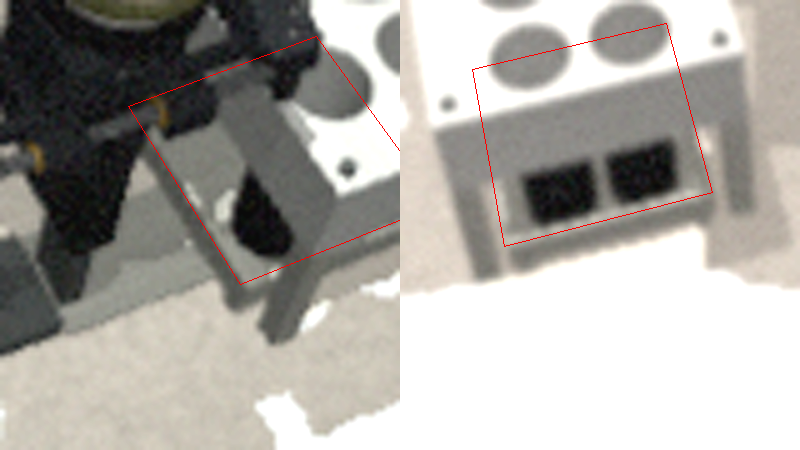

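Emit:
jog_arm(series=[[[0,-0.004,0],[0,0,0],-1],[[0,-0.008,0],[0,0,0],-1],[[0,-0.011,0],[0,0,0],-1],[[0,-0.014,0],[0,0,0],-1],[[0,-0.014,0],[0,0,0],-1],[[0,-0.014,0],[0,0,0],-1]])

```text
clock: 22.3
ee_pos: [0.5803, 0.1653, 0.1185]
tool_rot: [-1.034, -1.449, 1.449]
wrist_force: [0.4, -0.1, -6.0]
opening: 0.265
```

```bash
python3 - <<'E'
from h import *
go((.5803,.1651,.1165),109); s=manip.observe(); print(s['wrist_force'],s['moment'])
E
```

```text
shift [-0.0002  0.002   0.0001] turn [-0.02 -0.02  0.  ] | clk 22.3 pos [0.5803 0.1653 0.1185] F [ 0.4 -0.1 -6. ] op 0.265
[ 0.42672786 -0.14283178 -5.99309385] [-0.29714725 -0.09395394  0.00828939]
```

Emit:
jog_arm(series=[[[-0.004,0,0],[0,0,0],-1],[[-0.012,0,0],[0,0,0],-1],[[-0.024,0,0],[0,0,0],-1],[[-0.038,0,0],[0,0,0],-1],[[-0.053,0,0],[0,0,0],-1],[[-0.068,0,0],[0,0,0],-1],[[-0.083,0,0],[0,0,0],-1],[[-0.098,0,0],[0,0,0],-1],[[-0.113,0,0],[0,0,0],-1],[[-0.125,0,0],[0,0,0],-1],[[-0.132,0,0],[0,0,0],-1],[[-0.135,0,0],[0,0,0],-1]])

```text
clock: 23.8
ee_pos: [0.6244, 0.0374, 0.1187]
tool_rot: [-1.034, -1.449, 1.449]
wrist_force: [0.1, -0.2, -5.1]
opening: 0.271
```

Emit:
jog_arm(series=[[[-0.004,0,0],[0,0,0],-1],[[-0.012,0,0],[0,0,0],-1],[[-0.024,0,0],[0,0,0],-1],[[-0.034,0,0],[0,0,0],-1],[[-0.039,0,0],[0,0,0],-1],[[-0.04,-0.005,0],[0,0,0],-1],[[-0.04,-0.017,0],[0,0,0],-1],[[-0.04,-0.032,0],[0,0,0],-1],[[-0.04,-0.047,0],[0,0,0],-1],[[-0.04,-0.062,0],[0,0,0],-1],[[-0.04,-0.074,0],[0,0,0],-1],[[-0.04,-0.078,0],[0,0,0],-1]])

```text
clock: 25.3
ee_pos: [0.6375, -0.0001, 0.1977]
tool_rot: [-1.035, -1.45, 1.449]
wrist_force: [-0.2, -1.1, -6.2]
opening: 0.264
```

```bash
python3 - <<'E'
from h import *
a=snap('scene','s9')[1]; b=snap('side','d9')[1]; s,w=snap('wrist','w9')
c=lambda im,x,y,ww,hh: cv2.resize(im[y:y+hh,x:x+ww],(400,300),interpolation=cv2.INTER_CUBIC)
cv2.imwrite('pics/m11.png',np.vstack([np.hstack([c(b,120,140,200,150),c(a,230,180,160,120)]),np.hstack([c(w,0,0,512,384),c(a,100,170,200,150)])])[:,:,::-1])
go((.52,-.35,.24),71)
E
```

```text
shift [-0.2927 -0.0435  0.2246] turn [-3.000e-02  3.797e+01  0.000e+00] | clk 25.45 pos [ 6.372e-01 -2.000e-04  1.964e-01] F [-0.1  0.2 -6.4] op 0.266
```

View pics/m11.png

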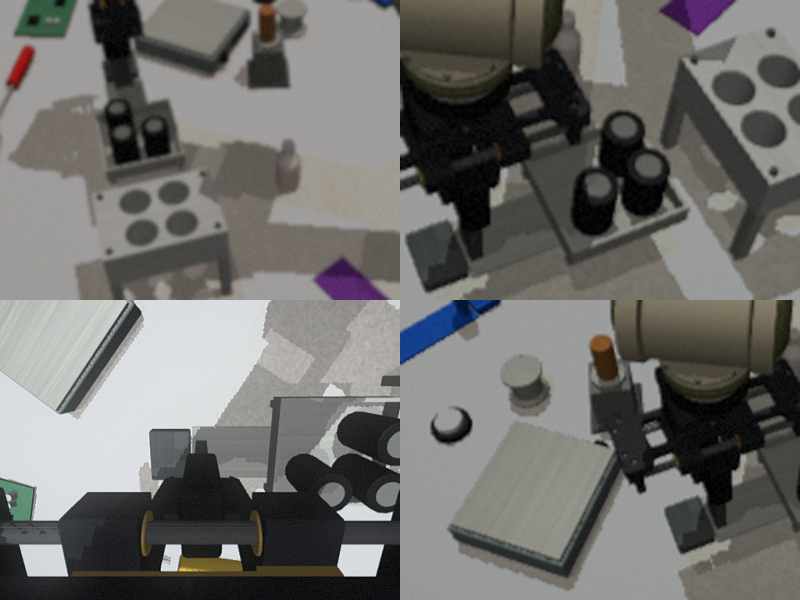

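```bash
python3 - <<'E'
from h import *
s=manip.observe(); M=T(s)
p=px2w('wrist',(275*1.28,98*1.28),.1207,s); print('tray corner in tool',(M[:3,:3].T@(p-M[:3,3])).round(4))
P=np.array([px2w('scene',(100+u/2,170+v/2),.05)[:2] for u,v in [(117,122),(217,150),(168,258),(52,227)]]); print(P.round(4),P.mean(0))
# side d5 crop (scale 1/.3): 170,140 ; corners
Q=np.array([px2w('side',(170+u*.3,140+v*.3),.05)[:2] for u,v in [(112,-20),(248,22),(195,100),(57,62)]]);print(Q.round(4),Q.mean(0))
print((P[1]-P[0]),(P[2]-P[3]),(P[2]-P[1]),(P[3]-P[0]))
# wrist w9 corners near: bottom (62,113), right (130,10)
for u,v in [(62,112),(134,8)]: print(px2w('wrist',(u*1.28,v*1.28),.05,s)[:2])
E
```

```text
tray corner in tool [0.0712 0.0758 0.0572]
[[ 0.4646 -0.2632]
 [ 0.5174 -0.1249]
 [ 0.6635 -0.176 ]
 [ 0.6151 -0.3219]] [ 0.56516157 -0.22150789]
[[ 0.6227 -0.3314]
 [ 0.4545 -0.2579]
 [ 0.5024 -0.1211]
 [ 0.662  -0.1776]] [ 0.56038055 -0.2220024 ]
[0.05282413 0.13832677] [0.04837577 0.14591431] [ 0.1460764 -0.0510863] [ 0.15052476 -0.05867384]
[ 0.66163842 -0.17848832]
[ 0.51784923 -0.12051379]
```

```bash
python3 - <<'E'
from h import *
go((.5172,-.3469,.1967),70)
E
```

```text
shift [-2.889e-01 -2.000e-04  2.262e-01] turn [-3.000e-02  3.897e+01  0.000e+00] | clk 25.45 pos [ 6.372e-01 -2.000e-04  1.964e-01] F [-0.1  0.2 -6.4] op 0.266
```

Emit:
jog_arm(series=[[[-0.002,0,0.001],[0,1,0],-1],[[-0.007,0,0.005],[0,3,0],-1],[[-0.015,0,0.012],[0,6.5,0],-1],[[-0.026,0,0.02],[0,10.5,0],-1],[[-0.038,0,0.03],[0,14.5,0],-1],[[-0.05,0,0.039],[0,18.5,0],-1],[[-0.062,0,0.049],[0,22.5,0],-1],[[-0.074,0,0.058],[0,26.5,0],-1],[[-0.086,0,0.067],[0,30.5,0],-1],[[-0.098,0,0.077],[0,34.5,0],-1],[[-0.11,0,0.086],[0,37.5,0],-1],[[-0.122,0,0.096],[0,39,0],-1]])

```text
clock: 26.95
ee_pos: [0.5858, -0.1476, 0.1966]
tool_rot: [-1.355, -0.947, 0.947]
wrist_force: [-0.4, 0.5, -4.9]
opening: 0.265
```

```bash
python3 - <<'E'
from h import *
go((.5172,-.3469,.1967),70)
E
```

```text
shift [-0.2107 -0.     -0.0041] turn [-0.01 -0.11 -0.  ] | clk 26.95 pos [ 0.5858 -0.1476  0.1966] F [-0.4  0.5 -4.9] op 0.265
```

Emit:
jog_arm(series=[[[-0.012,0,0],[0,0,0],-1],[[-0.03,0,-0.001],[0,0,0],-1],[[-0.05,0,-0.002],[0,0,0],-1],[[-0.07,0,-0.003],[0,0,0],-1],[[-0.09,0,-0.004],[0,0,0],-1],[[-0.11,0,-0.004],[0,0,0],-1],[[-0.13,0,-0.004],[0,0,0],-1],[[-0.15,0,-0.004],[0,0,0],-1],[[-0.17,0,-0.004],[0,0,0],-1],[[-0.19,0,-0.004],[0,0,0],-1],[[-0.204,0,-0.004],[0,0,0],-1],[[-0.209,0,-0.004],[0,0,0],-1]])

```text
clock: 28.45
ee_pos: [0.5181, -0.3453, 0.1966]
tool_rot: [-1.355, -0.947, 0.947]
wrist_force: [-0.0, -1.0, -5.4]
opening: 0.269
```

Emit:
jog_arm(series=[[[0,0.008,0],[0,0,0],-1],[[0,0.016,0],[0,0,0],-1],[[0,0.024,0],[0,0,0],-1],[[0,0.027,0],[0,0,0],-1],[[0,0.027,0],[0,0,0],-1]])

```text
clock: 29.08
ee_pos: [0.5184, -0.3443, 0.1695]
tool_rot: [-1.354, -0.948, 0.948]
wrist_force: [0.0, -0.1, -6.0]
opening: 0.263
```

```bash
python3 - <<'E'
from h import *
a=snap('scene','s10')[1]; b=snap('side','d10')[1]; s,w=snap('wrist','w10')
go((.5172,-.3469,.1597),70)
h=np.radians(-20);ax=np.array([np.cos(h),np.sin(h),0]);ay=np.array([-ax[1],ax[0],0]);o=np.array([.563,-.221,0.])
def draw(n,im,x,y,k,ww,hh):
    im=cv2.convertScaleAbs(cv2.resize(im[y:y+hh,x:x+ww,::-1],None,fx=k,fy=k,interpolation=cv2.INTER_CUBIC),alpha=1.5,beta=10)
    for A,B,z,col in ((.058,.06,.094,(0,0,255)),(.08,.075,.05,(0,255,0))):
        P=[o+ax*a*A+ay*b*B+[0,0,z] for a,b in [(-1,-1),(1,-1),(1,1),(-1,1)]]
        p=(w2px(n,P,s)-[x,y])*k; cv2.polylines(im,[p.astype(int).reshape(-1,1,2)],True,col,1)
    return im
cv2.imwrite('pics/m12.png',np.vstack([np.hstack([draw('scene',a,110,200,4,100,75),draw('side',b,175,110,4,100,75)]),np.hstack([draw('wrist',w,256,0,2,200,150),draw('wrist',w,56,0,1,400,300)])]) if 0 else np.vstack([np.hstack([draw('scene',a,110,200,4,100,75),draw('side',b,175,110,4,100,75)]),np.hstack([draw('wrist',w,240,20,2,200,150),draw('wrist',w,90,0,1,400,300)])]))
E
```

```text
shift [-0.0027  0.0104  0.0004] turn [ 0.03 -0.02 -0.01] | clk 29.23 pos [ 0.5185 -0.3445  0.1701] F [-1.3 -0.2 -5.7] op 0.269
```

View pics/m12.png

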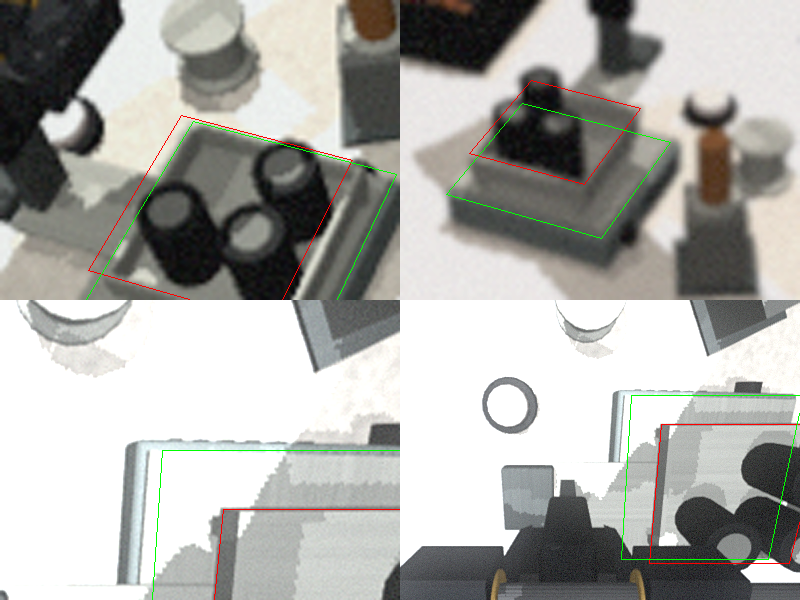

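Emit:
jog_arm(series=[[[0,0.003,0],[0,0,0],-1],[[0,0.006,0],[0,0,0],-1],[[0,0.008,0],[0,0,0],-1],[[0,0.01,0],[0,0,0],-1],[[0,0.011,0],[0,0,0],-1],[[0,0.0125,0],[0,0,0],-1],[[0,0.0138,0],[0,0,0],-1],[[0,0.0138,0],[0,0,0],-1],[[0,0.0138,0],[0,0,0],-1]])

```text
clock: 30.35
ee_pos: [0.5184, -0.3445, 0.156]
tool_rot: [-1.355, -0.948, 0.948]
wrist_force: [0.1, -0.1, -3.5]
opening: 0.263
```

```bash
python3 - <<'E'
from h import *
s=manip.observe(); print(s['wrist_force'],s['moment']); go((.5172,-.3469,.1562),70)
E
```

```text
[ 0.07008119 -0.12720765 -3.50609614] [ 0.09506156  0.02264487 -0.02080661]
shift [-0.0027 -0.0002  0.0003] turn [ 0.01 -0.02 -0.  ] | clk 30.35 pos [ 0.5184 -0.3445  0.156 ] F [ 0.1 -0.1 -3.5] op 0.263
```

Emit:
jog_arm(series=[[[-0.005,0,0],[0,0,0],-1],[[-0.015,0,0],[0,0,0],-1],[[-0.028,0,0],[0,0,0],-1],[[-0.043,0,0],[0,0,0],-1],[[-0.058,0,0],[0,0,0],-1],[[-0.073,0,0],[0,0,0],-1],[[-0.09,0,0],[0,0,0],-1],[[-0.11,0,0],[0,0,0],-1],[[-0.13,0,0],[0,0,0],-1],[[-0.15,0,0],[0,0,0],-1],[[-0.17,0,0],[0,0,0],-1],[[-0.17,0,0],[0,0,0],-1]])

```text
clock: 31.85
ee_pos: [0.4593, -0.5057, 0.1556]
tool_rot: [-1.355, -0.947, 0.947]
wrist_force: [-0.3, 0.7, -3.9]
opening: 0.266
```

```bash
python3 - <<'E'
from h import *
go((.5184-.17*.342,-.3445-.17*.94,.1035),70)
a=snap('scene','s11')[1]; b=snap('side','d11')[1]; s,w=snap('wrist','w11')
c=lambda im,x,y,ww,hh: cv2.resize(im[y:y+hh,x:x+ww],(400,300),interpolation=cv2.INTER_CUBIC)
cv2.imwrite('pics/m13.png',np.vstack([np.hstack([c(b,150,60,160,120),c(a,50,160,200,150)]),np.hstack([c(w,0,0,512,384),c(w,230,10,200,150)])])[:,:,::-1])
E
```

```text
shift [ 0.0016  0.0521 -0.0005] turn [-0.01 -0.12 -0.01] | clk 31.85 pos [ 0.4593 -0.5057  0.1556] F [-0.3  0.7 -3.9] op 0.266
```

View pics/m13.png

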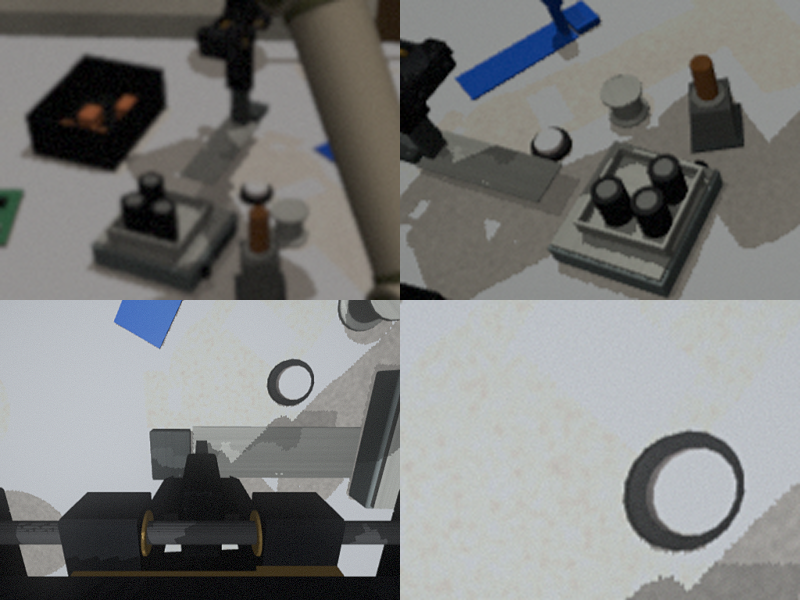

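Emit:
jog_arm(series=[[[0,0.02,0],[0,0,0],-1],[[0,0.04,0],[0,0,0],-1],[[0,0.048,0],[0,0,0],-1],[[0,0.0515,0],[0,0,0],-1],[[0,0.053,0],[0,0,0],-1],[[0,0.053,0],[0,0,0],-1]])

```text
clock: 32.75
ee_pos: [0.4603, -0.5044, 0.1035]
tool_rot: [-1.355, -0.948, 0.948]
wrist_force: [-0.6, -0.7, -3.2]
opening: 0.267
```

```bash
python3 - <<'E'
from h import *
s=T(manip.observe()); 
import pickle
# w11 pose
M=np.eye(4); M[:3,:3]=R.from_rotvec([-1.355,-.947,.947]).as_matrix(); M[:3,3]=[.4593,-.5057,.1556]
st={'tool_rot':np.array([-1.355,-.947,.947]),'ee_pos':np.array([.4593,-.5057,.1556])}
for z in (.015,.02,.025,.03,.035,.04): print(z,px2w('wrist',(378,105),z,st)[:2].round(4),px2w('scene',(110+50/3.333,180+163/3.333),z)[:2].round(4))
go((.46,-.505,.1027),70)
E
```

```text
0.015 [ 0.4308 -0.373 ] [ 0.4273 -0.3719]
0.02 [ 0.4301 -0.3749] [ 0.4308 -0.3696]
0.025 [ 0.4294 -0.3767] [ 0.4344 -0.3674]
0.03 [ 0.4287 -0.3786] [ 0.4379 -0.3651]
0.035 [ 0.428  -0.3805] [ 0.4414 -0.3629]
0.04 [ 0.4273 -0.3823] [ 0.4449 -0.3606]
shift [-0.0007  0.0008  0.0001] turn [ 0.04 -0.02 -0.03] | clk 32.75 pos [ 0.4603 -0.5044  0.1035] F [-0.6 -0.7 -3.2] op 0.267
```

Emit:
jog_arm(series=[[[0,0.001,0],[0,0,0],-1],[[0,0.0015,0],[0,0,0],-1],[[0,0.0015,0],[0,0,0],-0.2],[[0,0.0015,0],[0,0,0],1],[[0,0.0015,0],[0,0,0],1],[[0,0.0015,0],[0,0,0],1],[[0,0.0015,0],[0,0,0],1],[[0,-0.05,0],[0,0,0],1],[[0,-0.1,0],[0,0,0],1],[[0,-0.1,0],[0,0,0],1]])

```text
clock: 34.0
ee_pos: [0.461, -0.5053, 0.2076]
tool_rot: [-1.363, -0.949, 0.95]
wrist_force: [-0.2, -0.5, -0.9]
opening: 0.997
```

```bash
python3 - <<'E'
from h import *
go((.431,-.371,.205),70)
E
```

```text
shift [0.116  0.0015 0.0742] turn [ 0.37 -0.01 -0.29] | clk 34.0 pos [ 0.461  -0.5053  0.2076] F [-0.2 -0.5 -0.9] op 0.997
```

Emit:
jog_arm(series=[[[0,0,0],[0,10,0],1],[[0.02,0,0.012],[0,20,0],0],[[0.04,0,0.025],[0,30,0],-1],[[0.06,0,0.04],[0,40,0],-1],[[0.08,0,0.05],[0,50,0],-1],[[0.1,0,0.06],[0,60,0],-1],[[0.116,0,0.074],[0,70,0],-1],[[0.116,0,0.074],[0,80,0],-1],[[0.116,0,0.074],[0,90,0],-1],[[0.116,0,0.074],[0,90,0],-1],[[0.116,0,0.074],[0,90,0],-1]])

```text
clock: 35.38
ee_pos: [0.4303, -0.3698, 0.2024]
tool_rot: [-1.553, 0.272, -0.271]
wrist_force: [-0.3, -0.1, -0.4]
opening: 0.002
```

```bash
python3 - <<'E'
from h import *
go((.431,-.371,.03),-20)
a=snap('scene','s12')[1]; b=snap('side','d12')[1]; s,w=snap('wrist','w12')
c=lambda im,x,y,ww,hh: cv2.resize(im[y:y+hh,x:x+ww],(400,300),interpolation=cv2.INTER_CUBIC)
cv2.imwrite('pics/m14.png',np.vstack([np.hstack([c(b,150,40,160,120),c(a,50,160,200,150)]),np.hstack([c(w,0,0,512,384),c(w,160,120,200,150)])])[:,:,::-1])
E
```

```text
shift [ 0.0012  0.1724 -0.001 ] turn [-0.02  0.17 -0.04] | clk 35.38 pos [ 0.4303 -0.3698  0.2024] F [-0.3 -0.1 -0.4] op 0.002
```

View pics/m14.png

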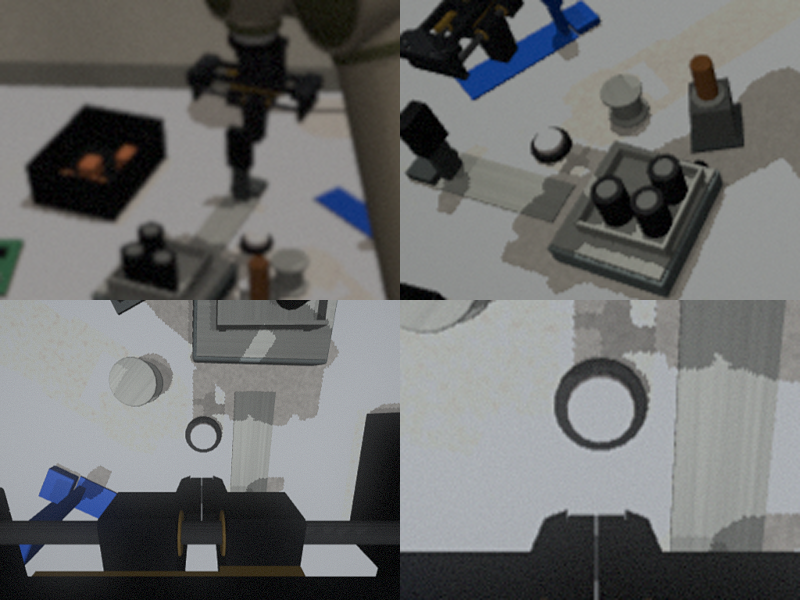

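```bash
python3 - <<'E'
from h import *
s=manip.observe()
for z in (.015,.02,.025,.03):print(z,px2w('wrist',(260.5,175),z,s)[:2].round(4), w2px('wrist',[px2w('wrist',(260.5,175),z,s)+R.from_rotvec(s['tool_rot']).apply([.02,0,0])],s)[0].round(1))
p=px2w('wrist',(260.5,175),.022,s); go((p[0],p[1],.035),-20)
E
```

```text
0.015 [ 0.4313 -0.3763] [277.5 175. ]
0.02 [ 0.4316 -0.3751] [277.8 175. ]
0.025 [ 0.432 -0.374] [278. 175.]
0.03 [ 0.4324 -0.3728] [278.3 175. ]
shift [ 0.003   0.1677 -0.0041] turn [-0.01  0.07 -0.01] | clk 35.52 pos [ 0.4304 -0.3699  0.2028] F [-0.1  0.1 -0.2] op 0.005
```

Target is (0.432, -0.374). I go down in stages and watch the force.

Emit:
jog_arm(series=[[[0.002,0.06,-0.004],[0,0,0],-1],[[0.002,0.12,-0.004],[0,0,0],-1],[[0.002,0.155,-0.004],[0,0,0],-1],[[0.002,0.168,-0.004],[0,0,0],-1],[[0.002,0.168,-0.004],[0,0,0],-1]])

```text
clock: 36.15
ee_pos: [0.431, -0.3745, 0.0352]
tool_rot: [-1.553, 0.274, -0.274]
wrist_force: [-0.6, 0.8, 0.7]
opening: 0.002
```

Emit:
jog_arm(series=[[[0,0.004,0],[0,0,0],-1],[[0,0.008,0],[0,0,0],-1],[[0,0.008,0],[0,0,0],-1]])

```text
clock: 36.52
ee_pos: [0.4309, -0.3744, 0.0271]
tool_rot: [-1.554, 0.274, -0.274]
wrist_force: [-1.5, -0.4, -0.5]
opening: 0.0
```

Emit:
jog_arm(series=[[[0,0.003,0],[0,0,0],-1],[[0,0.006,0],[0,0,0],-1],[[0,0.006,0],[0,0,0],-1]])

```text
clock: 36.9
ee_pos: [0.431, -0.3744, 0.0209]
tool_rot: [-1.553, 0.274, -0.274]
wrist_force: [0.8, 0.4, 2.7]
opening: 0.004
```

Emit:
jog_arm(series=[[[0,0.002,0],[0,0,0],-1],[[0,0.004,0],[0,0,0],-1],[[0,0.004,0],[0,0,0],-1]])

```text
clock: 37.28
ee_pos: [0.431, -0.3744, 0.017]
tool_rot: [-1.554, 0.274, -0.274]
wrist_force: [-1.1, 1.5, 4.8]
opening: 0.006
```

Emit:
jog_arm(series=[[[0,0.0015,0],[0,0,0],-1],[[0,0.003,0],[0,0,0],-1],[[0,0.003,0],[0,0,0],-1]])

```text
clock: 37.65
ee_pos: [0.4311, -0.3745, 0.0161]
tool_rot: [-1.554, 0.274, -0.274]
wrist_force: [-6.9, 7.0, 25.0]
opening: 0.007
```

The button is at its stop: the force jumped to 25 N. Now I retract.

Emit:
jog_arm(series=[[[0,-0.02,0],[0,0,0],-1],[[0,-0.07,0],[0,0,0],-1],[[0,-0.13,0],[0,0,0],-1],[[0,-0.19,0],[0,0,0],-1],[[0,-0.23,0],[0,0,0],-1],[[0,-0.23,0],[0,0,0],-1],[[0,-0.23,0],[0,0,0],-1]])

```text
clock: 38.52
ee_pos: [0.4306, -0.374, 0.2425]
tool_rot: [-1.552, 0.276, -0.273]
wrist_force: [0.4, -0.3, -0.1]
opening: -0.001
```

```bash
python3 - <<'E'
from h import *
a=snap('scene','s13')[1]; b=snap('side','d13')[1]; s,w=snap('wrist','w13')
c=lambda im,x,y,ww,hh: cv2.resize(im[y:y+hh,x:x+ww],(400,300),interpolation=cv2.INTER_CUBIC)
cv2.imwrite('pics/m15.png',np.vstack([np.hstack([c(b,150,40,160,120),c(a,50,160,200,150)]),np.hstack([c(w,0,0,512,384),c(a,0,0,512,384)])])[:,:,::-1])
E
```

```text
(no output)
```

No more pictures can be viewed, so I compare the scene before and after the press numerically and then hand in.

```bash
python3 - <<'E'
from h import *
A=cv2.GaussianBlur(cv2.imread('pics/s12.png'),(5,5),0).astype(int);B=cv2.GaussianBlur(cv2.imread('pics/s13.png'),(5,5),0).astype(int)
D=abs(A-B).max(2)
for n,(x,y,w,h) in dict(tray=(130,228,75,70),rod=(190,183,35,55),spat=(55,210,70,60)).items():
    print(n,D[y:y+h,x:x+w].mean().round(1),(D[y:y+h,x:x+w]>40).sum())
print(manip.observe()['wrist_force']); print(manip.hand_in())
E
```

```text
tray 3.0 25
rod 1.5 0
spat 1.6 0
[-0.01081347 -0.42659082  0.45460842]
the job is handed in; nothing more can be done
None
```

The job is handed in and, as far as I could check, every step was done; `hand_in` reports no verdict. It took about 39 s of the 192 s allowed.

- **Modules and rod:** three modules were there, and one bore was empty from the start. All three were pushed into the tray, and the pictures showed the bores empty and the modules upright. The rod is back in its holder.
- **Tray:** it was carried on the spatula with all three modules and set on the preheater, a few millimetres from the plate's centre by the camera overlays (limit 25 mm). The overlays differed by up to about 7 mm. When I lowered the blade the load fell back to the spatula's own weight, so the tray was standing free before I drew the spatula out.
- **Spatula:** it lies flat on the bench, clear of the tray and of the button.
- **Start button:** it was pressed to its stop. The force rose from 4.8 N to 25 N.

**Last checks:** my last viewed picture is from just before the button press, because the limit of 16 pictures was reached. For the final state I compared scene images from before and after the press. The rod and spatula areas showed no change. The tray area had 25 pixels above my change threshold; I think this is the arm's shadow, but I could not look at it. The wrist force was about zero at hand-in, so the robot was touching nothing.

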